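# Snap the power board onto its tray

### The job

Take the loose circuit board by its heatsink, lay it on the tray's four barbed snap posts with its terminal block at the end of the tray where the rim has a gap, and let go. Then press it down beside the posts with the shut fingers, firmly but without forcing it, until every post has clicked through and the board is fully home on all four seats. Leave the other things on the bench where they are.

Things in the scene. Friction and masses are not known exactly. Their poses are not given: they have to be found in the camera images.
- board: Dark green circuit board, 120 (x) x 90 (y) x 3.2 mm, 0.1-0.2 kg, loose on the mat, parts up. Origin: centre of its underside, z up. On its middle a finned heatsink, 36 (x) x 24 (y) mm, 26 mm tall: the handhold, taken across y, 30 mm free on both sides. Black terminal block (13 x 36 x 13 mm) at mid +x edge; two grey capacitors (18 mm tall) at x -48, y +-9 mm. 8 mm holes at x +-50, y +-35 mm.
- tray: Open aluminium tray 150 (x) x 120 (y) mm, fixed to the bench; floor 4 mm, rim 14 mm high with a 52 mm gap in the middle of its +x end (for the terminal block). Origin: centre of its underside, z up. On it four equal white nylon snap posts at x +-50, y +-35 mm: 13 mm round foot with a flat top (the seat), then a 5 mm neck with two barbs and a pointed tip ending 18 mm above the seat.
- hole0 (a point): Centre of a board hole, level with the board's underside: +x (terminal) end, +y side. Goes over post0. Press beside it on the top face at board x 30, y 33 mm (22 mm along x and 30 mm along y free of tall parts). The board may be loaded by the fingers with at most about 28 N once any post has clicked: more cracks it. A grip on the heatsink counts too, so let go before pressing.
- hole1 (a point): Centre of a board hole, level with the board's underside: +x (terminal) end, -y side. Goes over post1. Press beside it on the top face at board x 30, y -33 mm (22 mm along x and 30 mm along y free of tall parts).
- hole2 (a point): Centre of a board hole, level with the board's underside: -x end, +y side. Goes over post2. Press beside it on the top face at board x -30, y 33 mm (22 mm along x and 30 mm along y free of tall parts).
- hole3 (a point): Centre of a board hole, level with the board's underside: -x end, -y side. Goes over post3. Press beside it on the top face at board x -30, y -33 mm (22 mm along x and 30 mm along y free of tall parts).
- post0 (a point): Point of the tray on the axis of a snap post, +x (terminal) end, +y side, 20 mm above the tray's underside. The post's real seat is 0 to 8 mm above this point (the same for all four, but not measured). The barbs stick out along tray +-x to 5.8 mm from the axis at 5 mm above the seat, sloping in towards the tip. A board laid over the tips rests on the slopes, its underside about 10 mm above the seats.
- post1 (a point): Point of the tray on the axis of a snap post, +x (terminal) end, -y side, 20 mm above the tray's underside. The post's real seat is 0 to 8 mm above this point (the same for all four, but not measured). Pushed beside it, a post gives way at about 8 to 16 N: its barbs slip through the hole, the push suddenly eases (the click), the board comes to rest on the seat and the barbs lock it with 0.6 mm of play.
- post2 (a point): Point of the tray on the axis of a snap post, -x end, +y side, 20 mm above the tray's underside. The post's real seat is 0 to 8 mm above this point (the same for all four, but not measured). Pressed at one corner the board tilts a few degrees; the next corners bring it level.
- post3 (a point): Point of the tray on the axis of a snap post, -x end, -y side, 20 mm above the tray's underside. The post's real seat is 0 to 8 mm above this point (the same for all four, but not measured).
- barb0a (a joint): Barb of post0 on its +x side: how far it is pushed in towards the neck, m (0 sprung out, 0.0018 while inside the hole).
- barb0b (a joint): Barb of post0 on its -x side: how far it is pushed in towards the neck, m (0 sprung out, 0.0018 while inside the hole).
- barb1a (a joint): Barb of post1 on its +x side: how far it is pushed in towards the neck, m (0 sprung out, 0.0018 while inside the hole).
- barb1b (a joint): Barb of post1 on its -x side: how far it is pushed in towards the neck, m (0 sprung out, 0.0018 while inside the hole).
- barb2a (a joint): Barb of post2 on its +x side: how far it is pushed in towards the neck, m (0 sprung out, 0.0018 while inside the hole).
- barb2b (a joint): Barb of post2 on its -x side: how far it is pushed in towards the neck, m (0 sprung out, 0.0018 while inside the hole).
- barb3a (a joint): Barb of post3 on its +x side: how far it is pushed in towards the neck, m (0 sprung out, 0.0018 while inside the hole).
- barb3b (a joint): Barb of post3 on its -x side: how far it is pushed in towards the neck, m (0 sprung out, 0.0018 while inside the hole).
- screwdriver: Loose 150 mm screwdriver, black handle; leave alone.
- motor: Loose small brushless motor, 28 mm round, 28 mm tall; leave alone.
- plug: Loose yellow power plug 32 x 16 x 9 mm; leave alone.
- flux_jar: Loose jar, 40 mm round, 35 mm tall; leave alone.
- prop_guard: Loose clear propeller ring, 80 mm across, 10 mm tall; leave alone.
- wire_spool: Loose orange spool, 60 mm round, 34 mm tall; leave alone.
Mind the look-alikes: they are no part of the job. Of the things like the board, leave any that is orange; of the rest the smaller one is meant.

How it is judged (in metres and radians):
At the end, for the whole second after the job is handed in: The board is let go and at rest, the right way round (each hole within 4 mm of its own post's axis), pushed down past all the barbs (underside at each hole less than 9 mm above the listed post point), and all eight barbs sprung out again over it (pushed in by less than 0.4 mm) (horizontal distance between hole0 and post0 below 0.004 m and z of hole0 in the frame of post0 below 0.009 m and value of joint each of barb0a, barb0b, barb1a, barb1b, barb2a, barb2b, barb3a, barb3b below 0.0004 m and horizontal distance between hole1 and post1 below 0.004 m and z of hole1 in the frame of post1 below 0.009 m and horizontal distance between hole2 and post2 below 0.004 m and z of hole2 in the frame of post2 below 0.009 m and horizontal distance between hole3 and post3 below 0.004 m and z of hole3 in the frame of post3 below 0.009 m and linear speed of board below 0.01 m/s); the robot touches nothing.
It fails at once if fingers load the board with more than 28 N once any post has clicked through (contact force between the fingers and board above 28 N and ((horizontal distance between hole0 and post0 below 0.006 m and z of hole0 in the frame of post0 below 0.009 m and value of joint each of barb0a, barb0b below 0.0004 m) or (horizontal distance between hole1 and post1 below 0.006 m and z of hole1 in the frame of post1 below 0.009 m and value of joint each of barb1a, barb1b below 0.0004 m) or (horizontal distance between hole2 and post2 below 0.006 m and z of hole2 in the frame of post2 below 0.009 m and value of joint each of barb2a, barb2b below 0.0004 m) or (horizontal distance between hole3 and post3 below 0.006 m and z of hole3 in the frame of post3 below 0.009 m and value of joint each of barb3a, barb3b below 0.0004 m))).
It fails at once if another thing on the bench moved by more than 25 mm (distance of any of screwdriver, motor, plug, flux_jar, prop_guard, wire_spool from where it was at the start of the episode above 0.025 m).
It also fails if it takes over 67 s, if anything falls off the work surface, if the arm or the gripper's body presses on something with over 40 N, if the wrist force passes 120 N, or if a joint passes its speed limit or range.

### The arm

A 6-joint arm with a two-finger parallel gripper is mounted at the origin on the work surface. World frame = base frame: x ahead of the robot, y to its left, z up, the work surface at z = 0. Lengths are in m, angles in degrees, forces in N, time in s.
With the tool pointing down it reaches from about 0.35 to 0.925 m from the base axis. Payload 6.4 kg.
Tool frame: the origin (TCP) lies on the centre line of the jaws, within the pads' length; the fingertips stand 14 mm ahead of it and the grasp point (between the pads) lies 5 mm behind it (r.tips_ahead is the distance from the TCP to the fingertips, in m); z points along the fingers, y is the line along which they close (so a half turn about z gives the same grasp; the last joint's range is limited). The gripper opens to 94 mm and grips with 3 to 60 N. Pads are 16 mm wide; open, the fingers measure 119 mm over their backs; the gripper's body (75 mm by 177 mm) begins 78 mm behind the grasp point.
Start: joints at [-76.438, 14.043, 89.255, -0, 76.702, -9.975], TCP at [0.26, -0.596, 0.219] pointing down, gripper open.
Joint ranges: [-179.41, 179.41], [-58.25, 129.5], [7.25, 145.43], [-54.29, 234.29], [11.92, 165.04], [-157.13, 157.13]. Speed limits (degrees/s): [147.25, 147.25, 180, 180, 180, 180].

### API

Orientations are given as a 3x3 rotation matrix whose columns are the frame's x, y, z axes.
In Python, from rig import read_state, vision, job, spotter, r gives the robot as it stands.
- The arm moves only by the tool carry_out, never from a script. Its argument "steps" is a list of rows, each a list of 3 entries, a list of its own where there are three numbers: the shift along the tool's x, y, z in m, then the turn, a rotation vector about the tool's x, y, z in degrees, then the finger opening in m, from 0 to 0.094. A call has exactly 8 rows; each row shifts and turns the commanded pose from where the row before left it, along the tool's axes as they then stand; what a row does not reach is not made up. A row lasts 1/8 s, in which the tool goes at most 62.5 mm and 10.7 degrees, less where a joint would pass 70% of its speed; a pose out of reach is approached as far as the arm can. A call is refused whole if a number of a shift passes 0.0625 or a number of a turn 10.7, either way. A call with a gripper value outside its range is refused whole. The fingers move at their own pace and stop on an object; the grip force is fixed at half the most. Time passes only in rows, so rows that do not move let the fingers close, or fill a call up. It gives the time, the measured TCP pose, the force, the opening and the grip force at its end, in the units of the state.
- read_state(): the state, without advancing time (a new reading comes with each control period).
- vision.snapshot(name): name is "scene" or "side" or "wrist"; returns a dict with "image" (400x640x3 uint8, blue, green, red), "fx", "fy", "cx", "cy" (pixels), "distortion" ([k1, k2, p1, p2, k3] as OpenCV has them; the pictures are not rectified), "T" (4x4, takes a point from camera to world coordinates); the wrist camera has in their place "mount" (4x4, takes a point from camera to tool coordinates, whose origin is the TCP and whose axes are the flange's). Camera axes: x right, y up, looking along -z (the intrinsics and any distortion apply to the point x, -y, -z); pixel columns grow to the right and rows downward; lengths in m; the calibration is good to about 2 mm. A picture is of the moment at which its call begins: read the wrist's pose just before it. There is no depth.
- job.job_done(): hands the job in; it is judged then, once.
Trained networks look in the newest picture that a camera, given by its name, has taken for a name from the list of things; names that differ only in an ending like _2 or _b are one class to them, and where a whole thing is asked for, a point or a joint stands for the part that bears it (a point fixed in the world has none). Each returns a list of dicts, best first, with "conf" (0 to 1); they miss things now and then, are a little off and sometimes report something else, mostly with a low value. They report only what shows in the picture. A call takes as long as a camera call. They do not tell look-alikes from the thing itself.
- spotter.recognise(camera, label): "extent" ([left, top, width, height] in pixels, round what is visible of it).
The state is a dict: "time_s": time; "q": joint angles; "joint_vel": joint speeds; "joint_efforts": joint torques, N m; "eef_pos": TCP position; "tcp_rot": TCP orientation; "wrist_force": force on the tool from outside, world axes, zero at the start; "moment": the same for the moment, N m; "finger_gap": opening from 0.0 (shut) to 1.0 (fully open); "grasp_force": force on a finger pad.
Only numpy, scipy, OpenCV 4.12 (cv2) and the standard library are available. Lean on these libraries where they do the work, as an engineer would, in place of code of your own. Each camera call takes 0.05 s, during which the arm holds its last target. There are 200 camera calls.

## Working session

There is one attempt and no reset: what is moved stays moved. The work goes in short steps, Python scripts to look and compute and a tool call to move; the robot and the scene stay as the last step left them, time stands still between calls to the robot, and variables do not carry over. Pictures are saved under pics/ and viewed, at most 10 in all, crops included, and the job is handed in when it is done.

Besides the shell and the picture viewer there is one more tool, called after "Emit:" by a JSON object that holds its "op" and its "data", one argument or row to a line. carry_out: Moves the arm, as the interface text tells. Its arguments: {"type":"object","properties":{"steps":{"type":"array","items":{"type":"array"}}},"required":["steps"]}

```bash
mkdir -p pics; cat > h.py <<'E'
import numpy as np, cv2
from rig import read_state, vision, job, spotter, r
def snap(n):
    s=read_state(); d=vision.snapshot(n)
    if n=='wrist':
        T=np.eye(4);T[:3,:3]=s['tcp_rot'];T[:3,3]=s['eef_pos'];d['T']=T@d['mount']
    return d
def K(d): return np.array([[d['fx'],0,d['cx']],[0,d['fy'],d['cy']],[0,0,1.]])
def rays(d,uv):
    p=cv2.undistortPoints(np.array(uv,float).reshape(-1,1,2),K(d),np.array(d['distortion'],float)).reshape(-1,2)
    v=np.c_[p[:,0],-p[:,1],-np.ones(len(p))]@d['T'][:3,:3].T
    return d['T'][:3,3],v
def onz(d,uv,z):
    o,v=rays(d,uv); return o+v*((z-o[2])/v[:,2])[:,None]
def proj(d,P):
    Q=(np.atleast_2d(P)-d['T'][:3,3])@d['T'][:3,:3]; Q=Q*[1,-1,-1]
    return cv2.projectPoints(Q.reshape(-1,1,3),np.zeros(3),np.zeros(3),K(d),np.array(d['distortion'],float))[0].reshape(-1,2)
E
python3 - <<'E'
from h import *
for n in ['scene','side','wrist']:
    d=snap(n); cv2.imwrite(f'pics/{n}0.png',d['image']); print(n,d['T'].round(3).tolist())
    for l in ['board','tray','hole0']:
        for x in spotter.recognise(n,l)[:4]: print(l,x)
s=read_state();print(s['tcp_rot'],s['time_s'],s['wrist_force'],r.tips_ahead)
E
```

```text
scene [[-0.803, -0.401, 0.44, 1.193], [0.595, -0.562, 0.575, 0.909], [0.017, 0.724, 0.69, 1.213], [0.0, 0.0, 0.0, 1.0]]
board {'extent': [316.0, 142.5, 37.8, 19.2], 'conf': 0.94}
board {'extent': [265.1, 190.8, 41.7, 28.7], 'conf': 0.83}
board {'extent': [247.6, 131.3, 43.5, 31.9], 'conf': 0.69}
tray {'extent': [312.2, 246.8, 63.4, 49.5], 'conf': 0.62}
hole0 {'extent': [247.7, 128.9, 39.6, 31.8], 'conf': 0.95}
hole0 {'extent': [321.6, 144.9, 32.3, 17.2], 'conf': 0.87}
hole0 {'extent': [266.0, 190.5, 36.0, 27.3], 'conf': 0.84}
side [[-0.971, 0.125, -0.201, 0.245], [-0.237, -0.516, 0.823, 0.749], [-0.001, 0.847, 0.531, 0.587], [0.0, 0.0, 0.0, 1.0]]
board {'extent': [272.4, 180.9, 46.4, 19.4], 'conf': 0.92}
board {'extent': [337.3, 137.6, 40.9, 24.9], 'conf': 0.7}
board {'extent': [396.3, 184.5, 37.3, 8.0], 'conf': 0.53}
tray {'extent': [206.9, 248.4, 79.4, 41.0], 'conf': 0.58}
hole0 {'extent': [339.7, 134.7, 36.0, 25.7], 'conf': 0.89}
hole0 {'extent': [279.7, 181.1, 42.4, 18.2], 'conf': 0.8}
hole0 {'extent': [396.5, 182.9, 39.2, 9.8], 'conf': 0.53}
hole0 {'extent': [208.8, 245.5, 77.4, 44.8], 'conf': 0.28}
wrist [[0.399, 0.879, 0.26, 0.335], [-0.917, 0.383, 0.112, -0.561], [-0.001, -0.283, 0.959, 0.384], [0.0, 0.0, 0.0, 1.0]]
board {'extent': [35.1, 78.6, 90.6, 119.3], 'conf': 0.64}
hole0 {'extent': [34.5, 78.7, 91.3, 120.8], 'conf': 0.69}
hole0 {'extent': [209.1, 0.0, 174.3, 126.7], 'conf': 0.65}
[[ 9.16828419e-01  3.99281416e-01  4.12986239e-05]
 [ 3.99281418e-01 -9.16828414e-01 -8.97657111e-05]
 [ 2.02197164e-06  9.87895280e-05 -9.99999995e-01]] 0.6 [ 0.0871081   0.27260855 -0.02118219] 0.014
```

View pics/scene0.png

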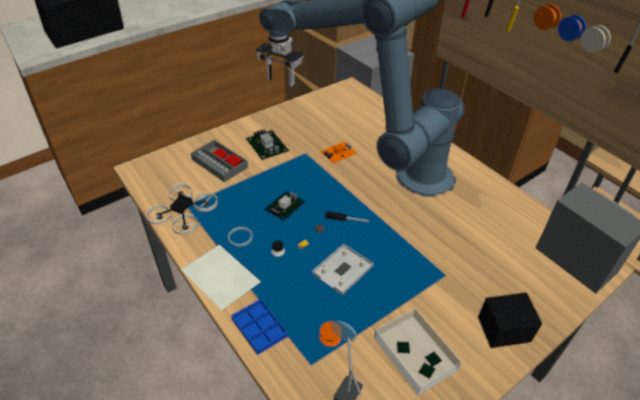

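View pics/side0.png

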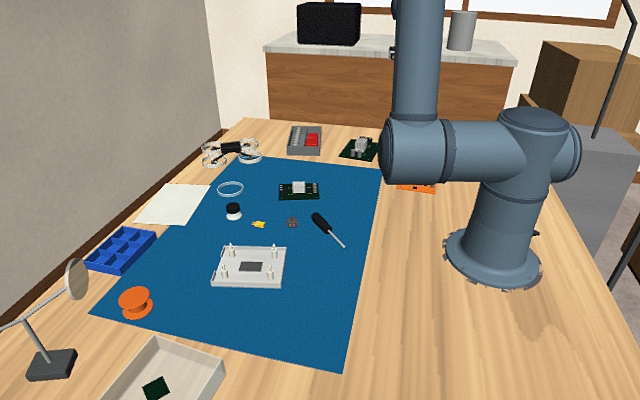

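The scene view shows a green board on the mat at (285,205), a second one off it at (267,143), an orange one at (338,151), and the tray at (343,268). In the side view the mat board is at (298,190) and the tray at (249,267). Next I'll get their positions and sizes.

```bash
python3 - <<'E'
from h import *
a=snap('scene'); b=snap('side')
def rect(d,e,z): 
    l,t,w,h=e; return onz(d,[[l,t+h/2],[l+w,t+h/2],[l+w/2,t+h/2]],z).round(3).tolist()
print('mat',rect(a,[265.1,190.8,41.7,28.7],.01),rect(b,[272.4,180.9,46.4,19.4],.01))
print('off',rect(a,[247.6,131.3,43.5,31.9],.01),rect(b,[337.3,137.6,40.9,24.9],.01))
print('tray',rect(a,[312.2,246.8,63.4,49.5],.01),rect(b,[206.9,248.4,79.4,41],.01))
for n,d,bx in [('a',a,[255,180,135,115]),('b',b,[200,170,125,125])]:
    x,y,w,h=bx; c=cv2.resize(d['image'][y:y+h,x:x+w],None,fx=4.5,fy=4.5,interpolation=cv2.INTER_CUBIC); cv2.imwrite(f'pics/c{n}.png',c)
E
python3 -c "
import cv2,numpy as np
a=cv2.imread('pics/ca.png');b=cv2.imread('pics/cb.png')
a=cv2.resize(a,(400,341));b=cv2.resize(b,(400,400));o=np.zeros((400,800,3),np.uint8);o[:341,:400]=a;o[:,400:]=b;cv2.imwrite('pics/cab.png',o)"
```

```text
mat [[0.583, -0.21, 0.01], [0.464, -0.125, 0.01], [0.523, -0.167, 0.01]] [[0.598, -0.147, 0.01], [0.464, -0.18, 0.01], [0.531, -0.163, 0.01]]
off [[0.462, -0.537, 0.01], [0.321, -0.435, 0.01], [0.391, -0.486, 0.01]] [[0.464, -0.472, 0.01], [0.319, -0.508, 0.01], [0.392, -0.49, 0.01]]
tray [[0.622, 0.127, 0.01], [0.463, 0.242, 0.01], [0.543, 0.184, 0.01]] [[0.629, 0.208, 0.01], [0.456, 0.165, 0.01], [0.542, 0.187, 0.01]]
```

View pics/cab.png

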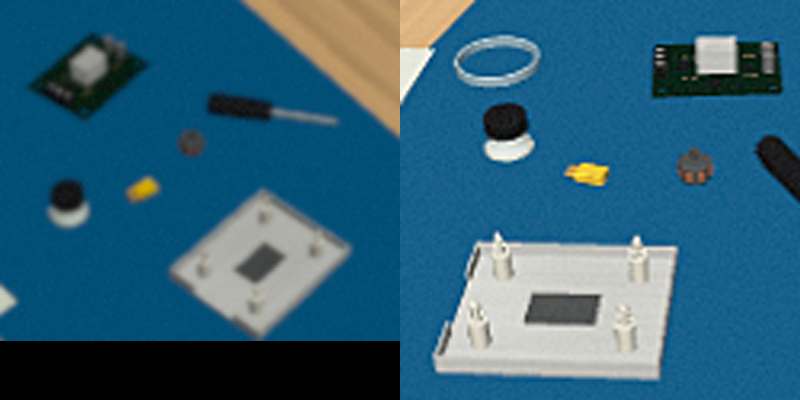

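Seen from the side, the mat board's terminal block points to far world +x (crop left end). The tray's gap is also at its +x end. The mat board is the smaller of the two green ones. Moving above it now.

Emit:
{"op": "carry_out", "data": {
  "steps": [
    [[0.036,-0.024,-0.0025],[0,0,0],0.094],
    [[0.036,-0.024,-0.0025],[0,0,0],0.094],
    [[0.036,-0.024,-0.0025],[0,0,0],0.094],
    [[0.036,-0.024,-0.0025],[0,0,0],0.094],
    [[0.036,-0.024,-0.0025],[0,0,0],0.094],
    [[0.036,-0.024,-0.0025],[0,0,0],0.094],
    [[0.036,-0.024,-0.0025],[0,0,0],0.094],
    [[0.036,-0.024,-0.0025],[0,0,0],0.094]
  ]
}}

```text
time_s: 1.7
eef_pos: [0.4476, -0.3037, 0.2398]
tcp_rot: [[0.917, 0.399, 0.0], [0.399, -0.917, -0.0], [0.0, 0.001, -1.0]]
wrist_force: [0.8, -0.5, -0.3]
finger_gap: 1.002
grasp_force: 0.0
```

Emit:
{"op": "carry_out", "data": {
  "steps": [
    [[0.036,-0.024,-0.0025],[0,0,0],0.094],
    [[0.036,-0.024,-0.0025],[0,0,0],0.094],
    [[0.036,-0.024,-0.0025],[0,0,0],0.094],
    [[0.036,-0.024,-0.0025],[0,0,0],0.094],
    [[0,0,0],[0,0,5],0.094],
    [[0,0,0],[0,0,5],0.094],
    [[0,0,0],[0,0,0],0.094],
    [[0,0,0],[0,0,0],0.094]
  ]
}}

```text
time_s: 2.7
eef_pos: [0.5406, -0.1595, 0.2495]
tcp_rot: [[0.972, 0.235, 0.0], [0.235, -0.972, 0.0], [0.0, -0.0, -1.0]]
wrist_force: [-0.9, -0.8, 0.0]
finger_gap: 1.001
grasp_force: 0.0
```

```bash
python3 - <<'E'
from h import *
d=snap('wrist'); cv2.imwrite('pics/w1.png',d['image']); np.save('w1.npy',d['T'])
for x in spotter.recognise('wrist','board')[:3]: print(x)
print(d['fx'],d['fy'],d['cx'],d['cy'],d['distortion'])
E
```

```text
{'extent': [325.8, 358.5, 62.5, 38.4], 'conf': 0.91}
{'extent': [287.4, 135.9, 69.2, 93.3], 'conf': 0.87}
{'extent': [468.6, 271.4, 69.2, 38.2], 'conf': 0.64}
316.31218472991526 316.31218472991526 315.3623205289645 197.71932806001496 [-0.05044899  0.          0.          0.          0.        ]
```

View pics/w1.png

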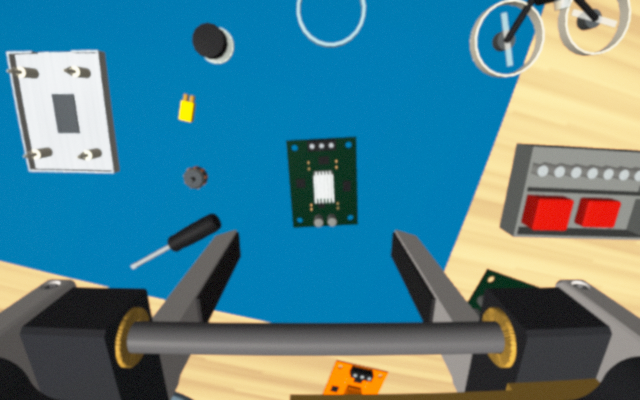

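The wrist view has the board at (323,182), with its terminal block up (tool +x) and capacitors down. The tray is at (65,112), posts at about (24,71), (77,71), (38,154), (88,155). Fitting the board outline and hole positions now.

```bash
cat >> h.py <<'E'
from scipy.optimize import least_squares
def boardmask(img,box):
    h=img.astype(int); m=np.zeros(img.shape[:2],np.uint8)
    x,y,w,hh=[int(v) for v in box]
    sub=h[y-8:y+hh+8,x-8:x+w+8]; mm=~((sub[...,0]>80)&(sub[...,0]-sub[...,2]>60))
    m[y-8:y+hh+8,x-8:x+w+8]=mm*255
    return m
E
python3 - <<'E'
from h import *
d=dict(snap('wrist'))
m=boardmask(d['image'],[287.4,135.9,69.2,93.3])
c=max(cv2.findContours(m,0,1)[0],key=cv2.contourArea)
pts=onz(d,c.reshape(-1,2).astype(float),.004)[:,:2]
(cx,cy),(w,h),a=cv2.minAreaRect((pts*1000).astype(np.float32)); print(cx,cy,w,h,a)
print(proj(d,read_state()['eef_pos']))
# holes: bluish blobs inside the board
hs=cv2.resize(d['image'][130:235,280:365],None,fx=5,fy=5,interpolation=cv2.INTER_CUBIC);
t=cv2.resize(d['image'][40:180,0:125],None,fx=3.5,fy=3.5,interpolation=cv2.INTER_CUBIC)
o=np.zeros((525,425+437,3),np.uint8);o[:,:425]=hs[:525];o[:490,425:]=t[:, :437];o=o[:,:800];cv2.imwrite('pics/w1c.png',o)
E
```

```text
523.2238159179688 -172.3319854736328 119.5018310546875 87.85855102539062 16.80524444580078
[[318.33957617 253.65345831]]
```

View pics/w1c.png

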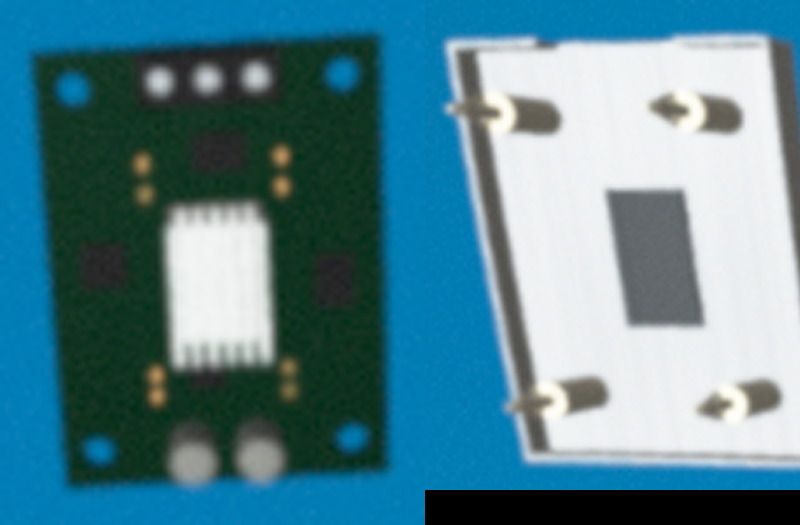

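```bash
python3 - <<'E'
from h import *
d=snap('wrist')
H=np.array([[73,88],[342,74],[100,450],[352,437]])/5+[279.6,129.6]
P=onz(d,H,.0032)
L=np.array([[50,35],[50,-35],[-50,35],[-50,-35]])/1000
M,_=cv2.estimateAffinePartial2D(L.astype(np.float32),P[:,:2].astype(np.float32));s=np.hypot(*M[:,0]);print(P.round(4),s,M[:,2],np.degrees(np.arctan2(M[1,0],M[0,0])))
T=(np.array([[23,108],[227,105],[87,408],[275,408]])/3.5+[-.4,39.6])
for z in [.038,.046]:
  P=onz(d,T,z);M,_=cv2.estimateAffinePartial2D(L.astype(np.float32),P[:,:2].astype(np.float32));s=np.hypot(*M[:,0]);print(z,s,M[:,2],np.degrees(np.arctan2(M[1,0],M[0,0])))
E
```

```text
[[ 0.562  -0.1243  0.0032]
 [ 0.5818 -0.1912  0.0032]
 [ 0.4662 -0.1531  0.0032]
 [ 0.4862 -0.2199  0.0032]] 0.9986655747065888 [ 0.52401644 -0.17210612] 16.685075422459626
0.038 1.0254374883523965 [0.53701102 0.17840928] 12.518128204868182
0.046 1.0036468464801467 [0.53877815 0.17167073] 12.518125335875245
```

Emit:
{"op": "carry_out", "data": {
  "steps": [
    [[-0.019,0.008,0.02],[0,0,0],0.064],
    [[0,0,0.04],[0,0,-3.1],0.064],
    [[0,0,0.04],[0,0,0],0.064],
    [[0,0,0.04],[0,0,0],0.064],
    [[0,0,0.03],[0,0,0],0.064],
    [[0,0,0.025],[0,0,0],0.064],
    [[0,0,0.02],[0,0,0],0.064],
    [[0,0,0],[0,0,0],0.064]
  ]
}}

```text
time_s: 3.9
eef_pos: [0.5228, -0.171, 0.0329]
tcp_rot: [[0.958, 0.286, -0.003], [0.286, -0.958, 0.002], [-0.003, -0.003, -1.0]]
wrist_force: [-0.2, 0.8, -0.1]
finger_gap: 0.684
grasp_force: 0.0
```

Emit:
{"op": "carry_out", "data": {
  "steps": [
    [[0,0,0.0145],[0,0,0],0.064],
    [[0,0,0],[0,0,0],0.064],
    [[0,0,0],[0,0,0],0.0],
    [[0,0,0],[0,0,0],0.0],
    [[0,0,0],[0,0,0],0.0],
    [[0,0,0],[0,0,0],0.0],
    [[0,0,0],[0,0,0],0.0],
    [[0,0,0],[0,0,0],0.0]
  ]
}}

```text
time_s: 4.9
eef_pos: [0.5241, -0.1717, 0.0201]
tcp_rot: [[0.958, 0.286, 0.0], [0.286, -0.958, -0.0], [0.0, 0.0, -1.0]]
wrist_force: [-0.3, -0.7, 0.0]
finger_gap: 0.248
grasp_force: 30.0
```

Emit:
{"op": "carry_out", "data": {
  "steps": [
    [[0,0,-0.01],[0,0,0],0.0],
    [[0,0,-0.03],[0,0,0],0.0],
    [[0,0,-0.05],[0,0,0],0.0],
    [[0.006,-0.02,-0.05],[0,0,0],0.0],
    [[0.014,-0.045,-0.03],[0,0,0],0.0],
    [[0.015,-0.05,-0.02],[0,0,0],0.0],
    [[0.014,-0.045,0],[0,0,0],0.0],
    [[0,0,0],[0,0,4.2],0.0]
  ]
}}

```text
time_s: 5.9
eef_pos: [0.5247, -0.0013, 0.2106]
tcp_rot: [[0.976, 0.218, 0.0], [0.218, -0.976, 0.0], [0.001, -0.0, -1.0]]
wrist_force: [0.1, -0.2, -1.7]
finger_gap: 0.253
grasp_force: 30.0
```

Emit:
{"op": "carry_out", "data": {
  "steps": [
    [[0,0,0],[0,0,0],0.0],
    [[0,0,0],[0,0,0],0.0],
    [[0,0,0],[0,0,0],0.0],
    [[0,0,0],[0,0,0],0.0],
    [[0,0,0],[0,0,0],0.0],
    [[0,0,0],[0,0,0],0.0],
    [[0,0,0],[0,0,0],0.0],
    [[0,0,0],[0,0,0],0.0]
  ]
}}

```text
time_s: 6.9
eef_pos: [0.5251, -0.0043, 0.2099]
tcp_rot: [[0.977, 0.215, -0.0], [0.215, -0.977, 0.0], [-0.0, -0.0, -1.0]]
wrist_force: [-1.1, -0.5, -1.8]
finger_gap: 0.254
grasp_force: 30.0
```

```bash
python3 - <<'E'
from h import *
d=snap('wrist'); cv2.imwrite('pics/w2.png',d['image']); np.save('w2.npy',d['T'])
print(proj(d,[[.538,.175,.03],read_state()['eef_pos']]))
E
```

```text
[[158.92742831 135.47009377]
 [318.34738264 253.57805031]]
```

View pics/w2.png

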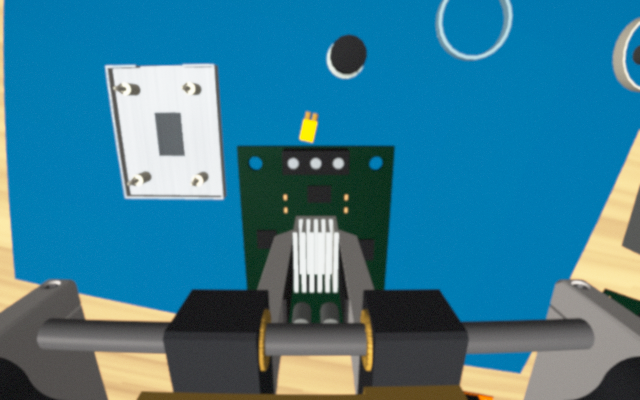

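The board sits square in the jaws, with its terminal-end holes at (256,163) and (376,163). The tray is at (165,132), gap up. Zooming in on the posts.

```bash
python3 - <<'E'
import cv2
i=cv2.imread('pics/w2.png'); cv2.imwrite('pics/w2c.png',cv2.resize(i[60:205,100:230],None,fx=4,fy=4,interpolation=cv2.INTER_CUBIC))
E
```

```text
(no output)
```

View pics/w2c.png

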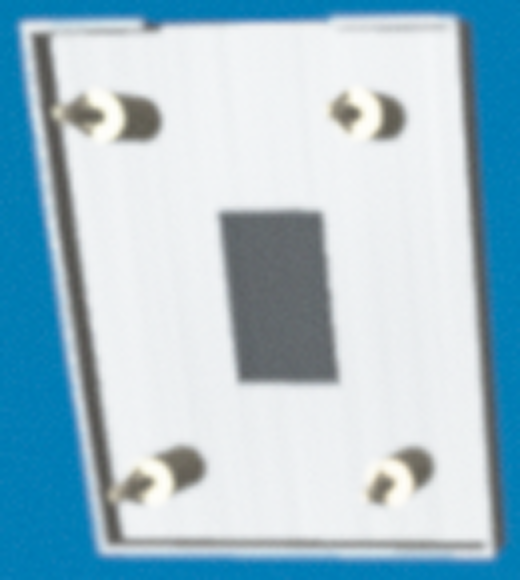

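Crop: tips at (58,113), (335,112), (113,497), (373,500); seat rings at (103,117), (365,112), (155,482), (396,482); rim corners at (22,22), (462,17), (102,553), (497,553). Fitting the tray pose and seat height across both views.

```bash
python3 - <<'E'
from h import *
d=dict(snap('wrist')); d2=dict(d); d1=dict(d); d2['T']=np.load('w2.npy'); d1['T']=np.load('w1.npy')
f=lambda a,s,o: np.array(a,float)/s+o
tip2=f([[58,113],[335,112],[113,497],[373,500]],4,[99.6,59.6]); seat2=f([[103,117],[365,112],[155,482],[396,482]],4,[99.6,59.6])
rim2=f([[22,22],[462,17],[102,553],[497,553]],4,[99.6,59.6])
tip1=f([[23,108],[227,105],[87,408],[275,408]],3.5,[-.4,39.6]); seat1=f([[82,114],[265,112],[128,400],[312,403]],3.5,[-.4,39.6])
L=np.array([[50,35],[50,-35],[-50,35],[-50,-35]])/1000; R=np.array([[75,60],[75,-60],[-75,60],[-75,-60]])/1000
def W(p,l,z):
    c,s=np.cos(p[2]),np.sin(p[2]); return np.c_[l@np.array([[c,s],[-s,c]])+p[:2],np.full(4,z)]
def res(p,sep=False):
    r=[proj(d2,W(p,L,p[3]+.018))-tip2,proj(d2,W(p,L,p[3]))-seat2,proj(d2,W(p,R,.014))-rim2,
       proj(d1,W(p,L,p[3]+.018))-tip1,proj(d1,W(p,L,p[3]))-seat1]
    return r if sep else np.concatenate(r).ravel()
s=least_squares(res,[.538,.175,.22,.024],loss='soft_l1',x_scale=[.01,.01,.1,.01]);p=s.x
print(p,np.degrees(p[2])); [print(x.round(1).tolist()) for x in res(p,1)]
# rim only / seats only in view 2
for nm,g in [('rim',lambda q:(proj(d2,W(q,R,.014))-rim2).ravel()),('posts2',lambda q:np.r_[proj(d2,W(q,L,q[3]))-seat2,proj(d2,W(q,L,q[3]+.018))-tip2].ravel())]:
    print(nm,least_squares(g,p,x_scale=[.01,.01,.1,.01]).x)
# board in hand
st=read_state();t=np.array(st['eef_pos']);Rm=np.array(st['tcp_rot'])
P=onz(d2,[[256,163],[376,163]],t[2]-.020+.0032); print('board holes in tool',((P-t)@Rm).round(4))
E
```

```text
[0.53779973 0.17285752 0.20761328 0.02589612] 11.895364661331254
[[1.3, 0.0], [-0.6, -0.4], [1.6, -0.4], [-0.8, -0.7]]
[[0.1, -0.2], [-1.3, 0.4], [-0.2, -0.4], [-0.7, -0.0]]
[[1.5, 0.5], [-0.3, 0.3], [1.3, -0.4], [0.3, 0.4]]
[[2.3, 0.2], [-0.3, 0.3], [0.4, -0.0], [-0.4, 0.9]]
[[-1.5, -0.3], [-0.0, -0.3], [0.4, -0.0], [-1.0, 0.0]]
rim [0.53792392 0.17365305 0.20683479 0.02589612]
posts2 [0.53826085 0.17105641 0.20582627 0.02962622]
board holes in tool [[ 0.0496 -0.0362  0.0168]
 [ 0.0496  0.0336  0.0168]]
```

Emit:
{"op": "carry_out", "data": {
  "steps": [
    [[0.012,-0.04,0],[0,0,0.5],0.0],
    [[0.015,-0.05,0],[0,0,0],0.0],
    [[0.015,-0.05,0.01],[0,0,0],0.0],
    [[0.009,-0.03,0.03],[0,0,0],0.0],
    [[0,0,0.04],[0,0,0],0.0],
    [[0,0,0.035],[0,0,0],0.0],
    [[0,0,0.015],[0,0,0],0.0],
    [[0,0,0],[0,0,0],0.0]
  ]
}}

```text
time_s: 8.0
eef_pos: [0.5392, 0.1725, 0.0794]
tcp_rot: [[0.978, 0.207, -0.002], [0.207, -0.978, -0.0], [-0.002, -0.0, -1.0]]
wrist_force: [-0.1, 0.3, -1.6]
finger_gap: 0.252
grasp_force: 30.0
```

Emit:
{"op": "carry_out", "data": {
  "steps": [
    [[0,0,0],[0,0,0],0.0],
    [[0,0,0],[0,0,0],0.0],
    [[0,0,0],[0,0,0],0.0],
    [[0,0,0],[0,0,0],0.0],
    [[0,0,0],[0,0,0],0.0],
    [[0,0,0],[0,0,0],0.0],
    [[0,0,0],[0,0,0],0.0],
    [[0,0,0],[0,0,0],0.0]
  ]
}}

```text
time_s: 9.0
eef_pos: [0.5395, 0.1726, 0.0799]
tcp_rot: [[0.978, 0.207, -0.0], [0.207, -0.978, 0.0], [-0.0, -0.0, -1.0]]
wrist_force: [0.0, 0.4, -2.1]
finger_gap: 0.254
grasp_force: 30.0
```

```bash
python3 - <<'E'
from h import *
d=snap('wrist'); cv2.imwrite('pics/w3.png',d['image']); np.save('w3.npy',d['T'])
b=snap('side'); cv2.imwrite('pics/s3.png',b['image'])
c=cv2.resize(b['image'][210:300,190:310],(400,300),interpolation=cv2.INTER_CUBIC)
w=d['image'][60:400,160:480]; w=cv2.resize(w,(400,425))
o=np.zeros((425,800,3),np.uint8);o[:,:400]=w;o[:300,400:]=c;cv2.imwrite('pics/ws3.png',o)
E
```

```text
(no output)
```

View pics/ws3.png

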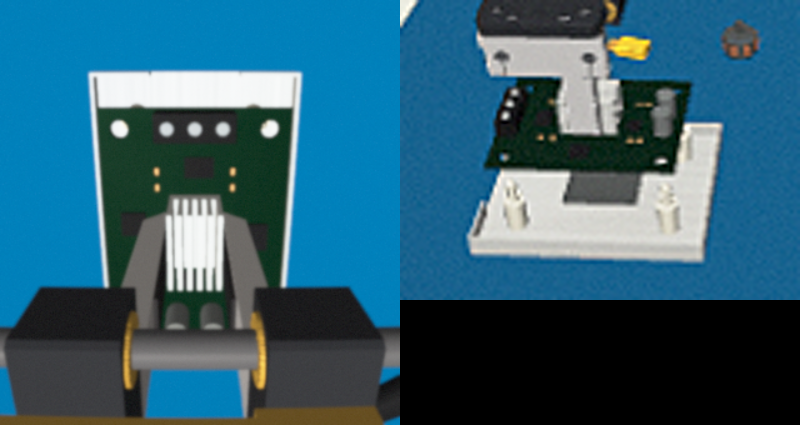

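In the wrist crop the board holes at (120,129) and (270,129) are centred at 195, and so are the tray corners at (89,73) and (301,73), so it is centred sideways. In the side crop the near holes are at (504,157) and (660,161), the near tips at (512,183) and (664,183). Checking the offsets along the tray's axes.

```bash
python3 - <<'E'
from h import *
w=snap('wrist'); b=snap('side'); st=read_state(); t=np.array(st['eef_pos']);Rm=np.array(st['tcp_rot'])
g=lambda a:np.array(a,float)*.8+[159.9,59.9]; k=lambda a:(np.array(a,float)-[400,0])/3.3333+[189.9,209.9]
loc=lambda P:((P-t)@Rm*1000).round(1).tolist()
print('W holes',loc(onz(w,g([[120,129],[270,129]]),.063)),'rim corners (exp 75,+-60)',loc(onz(w,g([[89,73],[301,73]]),.014)))
print('S holes',loc(onz(b,k([[504,157],[660,161]]),.063)))
for z in (.042,.046): print('S tips',loc(onz(b,k([[512,183],[664,183]]),z)))
# template-free subpixel hole in wrist: bright blobs
E
```

```text
W holes [[49.5, -36.3, 17.0], [49.4, 33.5, 17.0]] rim corners (exp 75,+-60) [[73.1, -61.8, 66.0], [73.0, 59.1, 66.0]]
S holes [[50.1, -35.3, 17.0], [-49.3, -35.5, 17.0]]
S tips [[47.6, -36.3, 38.0], [-50.0, -32.7, 38.0]]
S tips [[46.0, -40.7, 34.0], [-50.9, -37.1, 34.0]]
```

Emit:
{"op": "carry_out", "data": {
  "steps": [
    [[-0.0015,0,0.005],[0,0,0],0.0],
    [[0,0,0.005],[0,0,0],0.0],
    [[0,0,0.005],[0,0,0],0.0],
    [[0,0,0.003],[0,0,0],0.0],
    [[0,0,0.002],[0,0,0],0.0],
    [[0,0,0.001],[0,0,0],0.0],
    [[0,0,0],[0,0,0],0.0],
    [[0,0,0],[0,0,0],0.0]
  ]
}}

```text
time_s: 10.2
eef_pos: [0.5382, 0.1724, 0.0592]
tcp_rot: [[0.978, 0.207, 0.0], [0.207, -0.978, 0.0], [0.0, 0.0, -1.0]]
wrist_force: [-0.3, 0.9, -2.1]
finger_gap: 0.254
grasp_force: 30.0
```

Emit:
{"op": "carry_out", "data": {
  "steps": [
    [[0,0,0.001],[0,0,0],0.0],
    [[0,0,0],[0,0,0],0.0],
    [[0,0,0.001],[0,0,0],0.0],
    [[0,0,0],[0,0,0],0.0],
    [[0,0,0.001],[0,0,0],0.0],
    [[0,0,0],[0,0,0],0.0],
    [[0,0,0],[0,0,0],0.0],
    [[0,0,0],[0,0,0],0.0]
  ]
}}

```text
time_s: 11.2
eef_pos: [0.5381, 0.1723, 0.056]
tcp_rot: [[0.978, 0.207, 0.0], [0.207, -0.978, 0.0], [0.0, -0.0, -1.0]]
wrist_force: [-0.6, -0.1, -0.9]
finger_gap: 0.254
grasp_force: 30.0
```

Emit:
{"op": "carry_out", "data": {
  "steps": [
    [[0,0,0.0005],[0,0,0],0.0],
    [[0,0,0],[0,0,0],0.0],
    [[0,0,0.0005],[0,0,0],0.0],
    [[0,0,0],[0,0,0],0.0],
    [[0,0,0],[0,0,0],0.0],
    [[0,0,0],[0,0,0],0.0],
    [[0,0,0],[0,0,0],0.0],
    [[0,0,0],[0,0,0],0.0]
  ]
}}

```text
time_s: 12.2
eef_pos: [0.5381, 0.1723, 0.055]
tcp_rot: [[0.978, 0.207, 0.0], [0.207, -0.978, 0.0], [0.0, -0.0, -1.0]]
wrist_force: [-0.0, -0.0, -1.0]
finger_gap: 0.253
grasp_force: 30.0
```

```bash
python3 - <<'E'
from h import *
w=snap('wrist');cv2.imwrite('pics/w4.png',w['image']);b=snap('side');cv2.imwrite('pics/s4.png',b['image'])
o=np.zeros((425,800,3),np.uint8);o[:,:400]=cv2.resize(w['image'][60:400,160:480],(400,425));o[:300,400:]=cv2.resize(b['image'][210:300,190:310],(400,300),interpolation=cv2.INTER_CUBIC);cv2.imwrite('pics/ws4.png',o)
E
```

```text
(no output)
```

View pics/ws4.png

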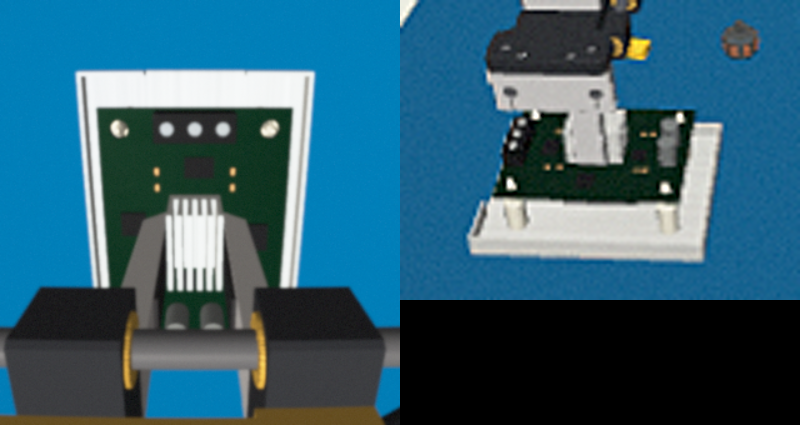

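All four post tips show through the holes: wrist crop (120,129) and (270,129), side crop (511,184), (666,187), (535,115), (681,117). Releasing and lifting.

Emit:
{"op": "carry_out", "data": {
  "steps": [
    [[0,0,0],[0,0,0],0.05],
    [[0,0,0],[0,0,0],0.05],
    [[0,0,0],[0,0,0],0.05],
    [[0,0,0],[0,0,0],0.05],
    [[0,0,-0.01],[0,0,0],0.05],
    [[0,0,-0.02],[0,0,0],0.05],
    [[0,0,-0.02],[0,0,0],0.0],
    [[0.015,-0.017,0],[0,0,0],0.0]
  ]
}}

```text
time_s: 13.3
eef_pos: [0.5512, 0.1919, 0.1089]
tcp_rot: [[0.979, 0.205, 0.005], [0.205, -0.979, 0.001], [0.005, 0.001, -1.0]]
wrist_force: [0.1, -0.0, -0.1]
finger_gap: 0.359
grasp_force: 0.0
```

Emit:
{"op": "carry_out", "data": {
  "steps": [
    [[0.015,-0.017,0],[0,0,0],0.0],
    [[0,0,0],[0,0,0],0.0],
    [[0,0,0],[0,0,0],0.0],
    [[0,0,0.02],[0,0,0],0.0],
    [[0,0,0.02],[0,0,0],0.0],
    [[0,0,0.008],[0,0,0],0.0],
    [[0,0,0],[0,0,0],0.0],
    [[0,0,0],[0,0,0],0.0]
  ]
}}

```text
time_s: 14.3
eef_pos: [0.5609, 0.2118, 0.0574]
tcp_rot: [[0.978, 0.207, 0.001], [0.207, -0.978, 0.0], [0.001, 0.0, -1.0]]
wrist_force: [0.4, -0.0, 0.0]
finger_gap: 0.006
grasp_force: 0.0
```

```bash
python3 - <<'E'
from h import *
w=snap('wrist');cv2.imwrite('pics/w5.png',w['image']);b=snap('side')
o=np.zeros((425,800,3),np.uint8);o[:,:400]=cv2.resize(w['image'][60:400,160:480],(400,425));o[:300,400:]=cv2.resize(b['image'][210:300,190:310],(400,300),interpolation=cv2.INTER_CUBIC);cv2.imwrite('pics/ws5.png',o)
E
```

```text
(no output)
```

View pics/ws5.png

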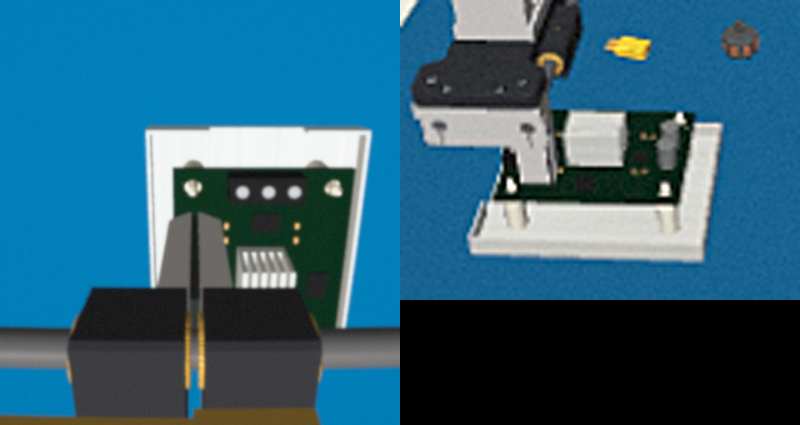

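The board lies on the tips, and the shut fingers stand beside post0 (wrist crop 193,188). Starting the press.

Emit:
{"op": "carry_out", "data": {
  "steps": [
    [[0,0,0.003],[0,0,0],0.0],
    [[0,0,0.001],[0,0,0],0.0],
    [[0,0,0.001],[0,0,0],0.0],
    [[0,0,0.001],[0,0,0],0.0],
    [[0,0,0.001],[0,0,0],0.0],
    [[0,0,0],[0,0,0],0.0],
    [[0,0,0],[0,0,0],0.0],
    [[0,0,0],[0,0,0],0.0]
  ]
}}

```text
time_s: 15.4
eef_pos: [0.5606, 0.2119, 0.0504]
tcp_rot: [[0.978, 0.207, 0.0], [0.207, -0.978, 0.0], [0.0, -0.0, -1.0]]
wrist_force: [-1.2, -0.5, 6.1]
finger_gap: 0.007
grasp_force: 2.6
```

Emit:
{"op": "carry_out", "data": {
  "steps": [
    [[0,0,0.0005],[0,0,0],0.0],
    [[0,0,0.0005],[0,0,0],0.0],
    [[0,0,0.0005],[0,0,0],0.0],
    [[0,0,0],[0,0,0],0.0],
    [[0,0,0],[0,0,0],0.0],
    [[0,0,0],[0,0,0],0.0],
    [[0,0,0],[0,0,0],0.0],
    [[0,0,0],[0,0,0],0.0]
  ]
}}

```text
time_s: 16.4
eef_pos: [0.5608, 0.2119, 0.0499]
tcp_rot: [[0.978, 0.207, 0.0], [0.207, -0.978, -0.0], [0.0, 0.0, -1.0]]
wrist_force: [-4.8, -1.2, 10.6]
finger_gap: 0.007
grasp_force: 5.4
```

Emit:
{"op": "carry_out", "data": {
  "steps": [
    [[0,0,0.0005],[0,0,0],0.0],
    [[0,0,0.0005],[0,0,0],0.0],
    [[0,0,0.0005],[0,0,0],0.0],
    [[0,0,0.0005],[0,0,0],0.0],
    [[0,0,0],[0,0,0],0.0],
    [[0,0,0],[0,0,0],0.0],
    [[0,0,0],[0,0,0],0.0],
    [[0,0,0],[0,0,0],0.0]
  ]
}}

```text
time_s: 17.4
eef_pos: [0.5607, 0.2118, 0.0467]
tcp_rot: [[0.978, 0.207, 0.0], [0.207, -0.978, 0.0], [0.0, 0.0, -1.0]]
wrist_force: [-1.1, -0.3, 5.2]
finger_gap: 0.003
grasp_force: 2.5
```

Emit:
{"op": "carry_out", "data": {
  "steps": [
    [[0,0,0.0005],[0,0,0],0.0],
    [[0,0,0.0005],[0,0,0],0.0],
    [[0,0,0.0005],[0,0,0],0.0],
    [[0,0,0],[0,0,0],0.0],
    [[0,0,0],[0,0,0],0.0],
    [[0,0,0],[0,0,0],0.0],
    [[0,0,0],[0,0,0],0.0],
    [[0,0,0],[0,0,0],0.0]
  ]
}}

```text
time_s: 18.4
eef_pos: [0.5608, 0.2119, 0.0463]
tcp_rot: [[0.978, 0.207, 0.0], [0.207, -0.978, -0.0], [0.0, 0.0, -1.0]]
wrist_force: [-4.1, -0.6, 11.3]
finger_gap: 0.01
grasp_force: 5.5
```

Emit:
{"op": "carry_out", "data": {
  "steps": [
    [[0,0,0.0005],[0,0,0],0.0],
    [[0,0,0.0005],[0,0,0],0.0],
    [[0,0,0],[0,0,0],0.0],
    [[0,0,0.0005],[0,0,0],0.0],
    [[0,0,0],[0,0,0],0.0],
    [[0,0,0],[0,0,0],0.0],
    [[0,0,0],[0,0,0],0.0],
    [[0,0,0],[0,0,0],0.0]
  ]
}}

```text
time_s: 19.4
eef_pos: [0.5609, 0.2119, 0.046]
tcp_rot: [[0.978, 0.207, -0.0], [0.207, -0.978, -0.0], [-0.0, 0.0, -1.0]]
wrist_force: [-7.6, -2.4, 19.0]
finger_gap: 0.007
grasp_force: 9.0
```

```bash
python3 - <<'E'
from h import *
w=snap('wrist');cv2.imwrite('pics/w6.png',w['image']);b=snap('side')
o=np.zeros((425,800,3),np.uint8);o[:,:400]=cv2.resize(w['image'][180:350,270:430],(400,425),interpolation=cv2.INTER_CUBIC);o[:300,400:]=cv2.resize(b['image'][210:300,190:310],(400,300),interpolation=cv2.INTER_CUBIC);cv2.imwrite('pics/ws6.png',o)
E
```

```text
(no output)
```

Force is now rising stiffly (19 N at z 0.046), which fits post0 clicked and seated. On to post1.

Emit:
{"op": "carry_out", "data": {
  "steps": [
    [[0,0,-0.015],[0,0,0],0.0],
    [[0,0,-0.025],[0,0,0],0.0],
    [[0,0.033,0],[0,0,0],0.0],
    [[0,0.033,0],[0,0,0],0.0],
    [[0,0,0.012],[0,0,0],0.0],
    [[0,0,0.01],[0,0,0],0.0],
    [[0,0,0.002],[0,0,0],0.0],
    [[0,0,0],[0,0,0],0.0]
  ]
}}

```text
time_s: 20.5
eef_pos: [0.5736, 0.1479, 0.059]
tcp_rot: [[0.978, 0.208, -0.001], [0.208, -0.978, 0.0], [-0.001, -0.0, -1.0]]
wrist_force: [0.6, 0.7, 0.8]
finger_gap: 0.007
grasp_force: 0.0
```

Emit:
{"op": "carry_out", "data": {
  "steps": [
    [[0,0,0.001],[0,0,0],0.0],
    [[0,0,0.001],[0,0,0],0.0],
    [[0,0,0.001],[0,0,0],0.0],
    [[0,0,0.001],[0,0,0],0.0],
    [[0,0,0.001],[0,0,0],0.0],
    [[0,0,0.001],[0,0,0],0.0],
    [[0,0,0],[0,0,0],0.0],
    [[0,0,0],[0,0,0],0.0]
  ]
}}

```text
time_s: 21.5
eef_pos: [0.5741, 0.1472, 0.0535]
tcp_rot: [[0.978, 0.207, 0.0], [0.207, -0.978, 0.0], [0.0, -0.0, -1.0]]
wrist_force: [-0.6, -0.6, -0.3]
finger_gap: 0.003
grasp_force: 0.0
```

Emit:
{"op": "carry_out", "data": {
  "steps": [
    [[0,0,0.001],[0,0,0],0.0],
    [[0,0,0.001],[0,0,0],0.0],
    [[0,0,0.001],[0,0,0],0.0],
    [[0,0,0.0005],[0,0,0],0.0],
    [[0,0,0],[0,0,0],0.0],
    [[0,0,0.0005],[0,0,0],0.0],
    [[0,0,0],[0,0,0],0.0],
    [[0,0,0],[0,0,0],0.0]
  ]
}}

```text
time_s: 22.5
eef_pos: [0.5742, 0.1471, 0.0494]
tcp_rot: [[0.978, 0.207, 0.0], [0.207, -0.978, -0.0], [0.0, 0.0, -1.0]]
wrist_force: [-0.4, -0.1, 0.7]
finger_gap: 0.007
grasp_force: 0.7
```

Emit:
{"op": "carry_out", "data": {
  "steps": [
    [[0,0,0.0005],[0,0,0],0.0],
    [[0,0,0.0005],[0,0,0],0.0],
    [[0,0,0.0005],[0,0,0],0.0],
    [[0,0,0.0005],[0,0,0],0.0],
    [[0,0,0],[0,0,0],0.0],
    [[0,0,0],[0,0,0],0.0],
    [[0,0,0],[0,0,0],0.0],
    [[0,0,0],[0,0,0],0.0]
  ]
}}

```text
time_s: 23.5
eef_pos: [0.574, 0.1472, 0.0474]
tcp_rot: [[0.978, 0.207, -0.0], [0.207, -0.978, 0.0], [-0.0, -0.0, -1.0]]
wrist_force: [-0.4, 0.6, -1.2]
finger_gap: 0.001
grasp_force: 0.0
```

Emit:
{"op": "carry_out", "data": {
  "steps": [
    [[0,0,0.0005],[0,0,0],0.0],
    [[0,0,0.0005],[0,0,0],0.0],
    [[0,0,0.0005],[0,0,0],0.0],
    [[0,0,0],[0,0,0],0.0],
    [[0,0,0],[0,0,0],0.0],
    [[0,0,0],[0,0,0],0.0],
    [[0,0,0],[0,0,0],0.0],
    [[0,0,0],[0,0,0],0.0]
  ]
}}

```text
time_s: 24.5
eef_pos: [0.5741, 0.1472, 0.0466]
tcp_rot: [[0.978, 0.207, -0.0], [0.207, -0.978, -0.0], [-0.0, 0.0, -1.0]]
wrist_force: [-2.3, -0.4, 5.7]
finger_gap: 0.006
grasp_force: 2.8
```

Emit:
{"op": "carry_out", "data": {
  "steps": [
    [[0,0,0.0005],[0,0,0],0.0],
    [[0,0,0.0005],[0,0,0],0.0],
    [[0,0,0],[0,0,0],0.0],
    [[0,0,0.0005],[0,0,0],0.0],
    [[0,0,0],[0,0,0],0.0],
    [[0,0,0],[0,0,0],0.0],
    [[0,0,0],[0,0,0],0.0],
    [[0,0,0],[0,0,0],0.0]
  ]
}}

```text
time_s: 25.5
eef_pos: [0.5742, 0.1472, 0.0461]
tcp_rot: [[0.978, 0.207, -0.001], [0.207, -0.978, -0.0], [-0.001, 0.0, -1.0]]
wrist_force: [-6.2, -0.5, 12.6]
finger_gap: 0.005
grasp_force: 5.9
```

Emit:
{"op": "carry_out", "data": {
  "steps": [
    [[0,0,0.0005],[0,0,0],0.0],
    [[0,0,0],[0,0,0],0.0],
    [[0,0,0.0005],[0,0,0],0.0],
    [[0,0,0],[0,0,0],0.0],
    [[0,0,0.0005],[0,0,0],0.0],
    [[0,0,0],[0,0,0],0.0],
    [[0,0,0],[0,0,0],0.0],
    [[0,0,0],[0,0,0],0.0]
  ]
}}

```text
time_s: 26.5
eef_pos: [0.5743, 0.1472, 0.0458]
tcp_rot: [[0.978, 0.207, -0.001], [0.207, -0.978, -0.001], [-0.001, 0.0, -1.0]]
wrist_force: [-9.0, -1.5, 19.8]
finger_gap: 0.001
grasp_force: 9.5
```

Stiff at the same height here (0.0458 m, 20 N), so the terminal end looks seated on both posts. On to post3.

Emit:
{"op": "carry_out", "data": {
  "steps": [
    [[0,0,-0.015],[0,0,0],0.0],
    [[0,0,-0.025],[0,0,0],0.0],
    [[-0.03,0,0],[0,0,0],0.0],
    [[-0.03,0,0],[0,0,0],0.0],
    [[0,0,0.012],[0,0,0],0.0],
    [[0,0,0.012],[0,0,0],0.0],
    [[0,0,0.002],[0,0,0],0.0],
    [[0,0,0],[0,0,0],0.0]
  ]
}}

```text
time_s: 27.5
eef_pos: [0.5158, 0.1349, 0.0565]
tcp_rot: [[0.978, 0.207, -0.001], [0.207, -0.978, 0.0], [-0.001, -0.0, -1.0]]
wrist_force: [0.1, 0.7, 0.4]
finger_gap: 0.003
grasp_force: 0.0
```

Emit:
{"op": "carry_out", "data": {
  "steps": [
    [[0,0,0.001],[0,0,0],0.0],
    [[0,0,0.001],[0,0,0],0.0],
    [[0,0,0.001],[0,0,0],0.0],
    [[0,0,0.001],[0,0,0],0.0],
    [[0,0,0.001],[0,0,0],0.0],
    [[0,0,0],[0,0,0],0.0],
    [[0,0,0],[0,0,0],0.0],
    [[0,0,0],[0,0,0],0.0]
  ]
}}

```text
time_s: 28.5
eef_pos: [0.5153, 0.1348, 0.052]
tcp_rot: [[0.978, 0.207, -0.0], [0.207, -0.978, 0.0], [0.0, -0.0, -1.0]]
wrist_force: [-0.1, -0.1, -1.1]
finger_gap: 0.004
grasp_force: 0.0
```

Emit:
{"op": "carry_out", "data": {
  "steps": [
    [[0,0,0.0005],[0,0,0],0.0],
    [[0,0,0.0005],[0,0,0],0.0],
    [[0,0,0.0005],[0,0,0],0.0],
    [[0,0,0.0005],[0,0,0],0.0],
    [[0,0,0],[0,0,0],0.0],
    [[0,0,0],[0,0,0],0.0],
    [[0,0,0],[0,0,0],0.0],
    [[0,0,0],[0,0,0],0.0]
  ]
}}

```text
time_s: 29.5
eef_pos: [0.5153, 0.1348, 0.05]
tcp_rot: [[0.978, 0.207, -0.0], [0.207, -0.978, -0.0], [-0.0, 0.0, -1.0]]
wrist_force: [-1.8, -0.2, 4.6]
finger_gap: 0.007
grasp_force: 2.4
```

Emit:
{"op": "carry_out", "data": {
  "steps": [
    [[0,0,0.0005],[0,0,0],0.0],
    [[0,0,0.0005],[0,0,0],0.0],
    [[0,0,0.0005],[0,0,0],0.0],
    [[0,0,0],[0,0,0],0.0],
    [[0,0,0],[0,0,0],0.0],
    [[0,0,0],[0,0,0],0.0],
    [[0,0,0],[0,0,0],0.0],
    [[0,0,0],[0,0,0],0.0]
  ]
}}

```text
time_s: 30.5
eef_pos: [0.5155, 0.1348, 0.0491]
tcp_rot: [[0.978, 0.207, -0.0], [0.207, -0.978, -0.0], [-0.0, 0.0, -1.0]]
wrist_force: [-4.2, -0.7, 8.6]
finger_gap: 0.005
grasp_force: 4.5
```

Emit:
{"op": "carry_out", "data": {
  "steps": [
    [[0,0,0.0005],[0,0,0],0.0],
    [[0,0,0.0005],[0,0,0],0.0],
    [[0,0,0.0005],[0,0,0],0.0],
    [[0,0,0],[0,0,0],0.0],
    [[0,0,0],[0,0,0],0.0],
    [[0,0,0],[0,0,0],0.0],
    [[0,0,0],[0,0,0],0.0],
    [[0,0,0],[0,0,0],0.0]
  ]
}}

```text
time_s: 31.5
eef_pos: [0.5153, 0.1347, 0.0468]
tcp_rot: [[0.978, 0.207, -0.0], [0.207, -0.978, -0.0], [-0.0, 0.0, -1.0]]
wrist_force: [-1.6, -0.4, 2.4]
finger_gap: 0.006
grasp_force: 1.8
```

Emit:
{"op": "carry_out", "data": {
  "steps": [
    [[0,0,0.0005],[0,0,0],0.0],
    [[0,0,0.0005],[0,0,0],0.0],
    [[0,0,0],[0,0,0],0.0],
    [[0,0,0],[0,0,0],0.0],
    [[0,0,0],[0,0,0],0.0],
    [[0,0,0],[0,0,0],0.0],
    [[0,0,0],[0,0,0],0.0],
    [[0,0,0],[0,0,0],0.0]
  ]
}}

```text
time_s: 32.5
eef_pos: [0.5154, 0.1348, 0.046]
tcp_rot: [[0.978, 0.207, 0.0], [0.207, -0.978, 0.0], [0.0, -0.0, -1.0]]
wrist_force: [-0.2, -0.5, -0.3]
finger_gap: 0.003
grasp_force: 0.0
```

Emit:
{"op": "carry_out", "data": {
  "steps": [
    [[0,0,0.0005],[0,0,0],0.0],
    [[0,0,0.0005],[0,0,0],0.0],
    [[0,0,0.0005],[0,0,0],0.0],
    [[0,0,0],[0,0,0],0.0],
    [[0,0,0.0005],[0,0,0],0.0],
    [[0,0,0],[0,0,0],0.0],
    [[0,0,0],[0,0,0],0.0],
    [[0,0,0],[0,0,0],0.0]
  ]
}}

```text
time_s: 33.5
eef_pos: [0.5154, 0.1348, 0.0445]
tcp_rot: [[0.978, 0.207, -0.0], [0.207, -0.978, -0.0], [-0.0, 0.0, -1.0]]
wrist_force: [-3.1, -0.6, 5.1]
finger_gap: 0.006
grasp_force: 2.9
```

Emit:
{"op": "carry_out", "data": {
  "steps": [
    [[0,0,0.0005],[0,0,0],0.0],
    [[0,0,0],[0,0,0],0.0],
    [[0,0,0.0005],[0,0,0],0.0],
    [[0,0,0],[0,0,0],0.0],
    [[0,0,0.0005],[0,0,0],0.0],
    [[0,0,0],[0,0,0],0.0],
    [[0,0,0.0005],[0,0,0],0.0],
    [[0,0,0],[0,0,0],0.0]
  ]
}}

```text
time_s: 34.5
eef_pos: [0.5155, 0.1348, 0.0443]
tcp_rot: [[0.978, 0.207, -0.001], [0.207, -0.978, -0.0], [-0.002, 0.0, -1.0]]
wrist_force: [-9.5, -1.5, 19.2]
finger_gap: 0.003
grasp_force: 9.8
```

Post3 clicked: the force eased, then went stiff at 0.0443 m. On to post2.

Emit:
{"op": "carry_out", "data": {
  "steps": [
    [[0,0,-0.015],[0,0,0],0.0],
    [[0,0,-0.025],[0,0,0],0.0],
    [[0,-0.033,0],[0,0,0],0.0],
    [[0,-0.033,0],[0,0,0],0.0],
    [[0,0,0.012],[0,0,0],0.0],
    [[0,0,0.012],[0,0,0],0.0],
    [[0,0,0.003],[0,0,0],0.0],
    [[0,0,0.002],[0,0,0],0.0]
  ]
}}

```text
time_s: 35.5
eef_pos: [0.5018, 0.1987, 0.0525]
tcp_rot: [[0.979, 0.206, -0.001], [0.206, -0.979, -0.0], [-0.001, 0.0, -1.0]]
wrist_force: [0.1, -0.6, -0.4]
finger_gap: 0.006
grasp_force: 0.0
```

Emit:
{"op": "carry_out", "data": {
  "steps": [
    [[0,0,0.0005],[0,0,0],0.0],
    [[0,0,0.0005],[0,0,0],0.0],
    [[0,0,0.0005],[0,0,0],0.0],
    [[0,0,0.0005],[0,0,0],0.0],
    [[0,0,0.0005],[0,0,0],0.0],
    [[0,0,0.0005],[0,0,0],0.0],
    [[0,0,0],[0,0,0],0.0],
    [[0,0,0],[0,0,0],0.0]
  ]
}}

```text
time_s: 36.5
eef_pos: [0.5017, 0.1994, 0.05]
tcp_rot: [[0.978, 0.207, -0.0], [0.207, -0.978, 0.0], [-0.0, -0.0, -1.0]]
wrist_force: [0.0, -0.5, -0.7]
finger_gap: -0.001
grasp_force: 0.0
```

Emit:
{"op": "carry_out", "data": {
  "steps": [
    [[0,0,0.0005],[0,0,0],0.0],
    [[0,0,0.0005],[0,0,0],0.0],
    [[0,0,0.0005],[0,0,0],0.0],
    [[0,0,0.0005],[0,0,0],0.0],
    [[0,0,0.0005],[0,0,0],0.0],
    [[0,0,0],[0,0,0],0.0],
    [[0,0,0],[0,0,0],0.0],
    [[0,0,0],[0,0,0],0.0]
  ]
}}

```text
time_s: 37.5
eef_pos: [0.5017, 0.1994, 0.0475]
tcp_rot: [[0.978, 0.207, 0.0], [0.207, -0.978, 0.0], [0.0, -0.0, -1.0]]
wrist_force: [0.7, 0.3, -0.2]
finger_gap: 0.004
grasp_force: 0.0
```

Emit:
{"op": "carry_out", "data": {
  "steps": [
    [[0,0,0.0005],[0,0,0],0.0],
    [[0,0,0.0005],[0,0,0],0.0],
    [[0,0,0.0005],[0,0,0],0.0],
    [[0,0,0.0005],[0,0,0],0.0],
    [[0,0,0],[0,0,0],0.0],
    [[0,0,0],[0,0,0],0.0],
    [[0,0,0],[0,0,0],0.0],
    [[0,0,0],[0,0,0],0.0]
  ]
}}

```text
time_s: 38.5
eef_pos: [0.5017, 0.1994, 0.0455]
tcp_rot: [[0.978, 0.207, -0.0], [0.207, -0.978, 0.0], [-0.0, -0.0, -1.0]]
wrist_force: [0.4, -0.1, -0.2]
finger_gap: 0.007
grasp_force: 0.0
```

Emit:
{"op": "carry_out", "data": {
  "steps": [
    [[0,0,0.0005],[0,0,0],0.0],
    [[0,0,0.0005],[0,0,0],0.0],
    [[0,0,0.0005],[0,0,0],0.0],
    [[0,0,0.0005],[0,0,0],0.0],
    [[0,0,0],[0,0,0],0.0],
    [[0,0,0],[0,0,0],0.0],
    [[0,0,0],[0,0,0],0.0],
    [[0,0,0],[0,0,0],0.0]
  ]
}}

```text
time_s: 39.5
eef_pos: [0.5018, 0.1994, 0.0445]
tcp_rot: [[0.978, 0.207, -0.001], [0.207, -0.978, -0.0], [-0.001, 0.0, -1.0]]
wrist_force: [-3.6, -1.3, 8.6]
finger_gap: 0.003
grasp_force: 4.3
```

Emit:
{"op": "carry_out", "data": {
  "steps": [
    [[0,0,0.0005],[0,0,0],0.0],
    [[0,0,0],[0,0,0],0.0],
    [[0,0,0.0005],[0,0,0],0.0],
    [[0,0,0],[0,0,0],0.0],
    [[0,0,0.0005],[0,0,0],0.0],
    [[0,0,0],[0,0,0],0.0],
    [[0,0,0],[0,0,0],0.0],
    [[0,0,0],[0,0,0],0.0]
  ]
}}

```text
time_s: 40.5
eef_pos: [0.5019, 0.1994, 0.0444]
tcp_rot: [[0.978, 0.207, -0.001], [0.207, -0.978, -0.001], [-0.001, 0.0, -1.0]]
wrist_force: [-7.5, -2.5, 18.9]
finger_gap: 0.006
grasp_force: 9.4
```

Post2 is stiff at the same height (0.0444 m). Checking the terminal end at post0 and then post1.

Emit:
{"op": "carry_out", "data": {
  "steps": [
    [[0,0,-0.015],[0,0,0],0.0],
    [[0,0,-0.025],[0,0,0],0.0],
    [[0.03,0,0],[0,0,0],0.0],
    [[0.03,0,0],[0,0,0],0.0],
    [[0,0,0.015],[0,0,0],0.0],
    [[0,0,0.015],[0,0,0],0.0],
    [[0,0,0.005],[0,0,0],0.0],
    [[0,0,0.001],[0,0,0],0.0]
  ]
}}

```text
time_s: 41.5
eef_pos: [0.5594, 0.2117, 0.0452]
tcp_rot: [[0.978, 0.207, -0.001], [0.207, -0.978, -0.0], [-0.001, -0.0, -1.0]]
wrist_force: [0.4, -0.4, -0.5]
finger_gap: 0.004
grasp_force: 0.0
```

Emit:
{"op": "carry_out", "data": {
  "steps": [
    [[0,0,0.0005],[0,0,0],0.0],
    [[0,0,0.0005],[0,0,0],0.0],
    [[0,0,0.0005],[0,0,0],0.0],
    [[0,0,0.0005],[0,0,0],0.0],
    [[0,0,0.0005],[0,0,0],0.0],
    [[0,0,0],[0,0,0],0.0],
    [[0,0,0],[0,0,0],0.0],
    [[0,0,0],[0,0,0],0.0]
  ]
}}

```text
time_s: 42.5
eef_pos: [0.5606, 0.2118, 0.0445]
tcp_rot: [[0.978, 0.207, 0.0], [0.207, -0.978, -0.0], [0.0, 0.0, -1.0]]
wrist_force: [-3.1, -0.9, 6.7]
finger_gap: 0.003
grasp_force: 3.5
```

Emit:
{"op": "carry_out", "data": {
  "steps": [
    [[0,0,0.0005],[0,0,0],0.0],
    [[0,0,0],[0,0,0],0.0],
    [[0,0,0.0005],[0,0,0],0.0],
    [[0,0,0],[0,0,0],0.0],
    [[0,0,0.0005],[0,0,0],0.0],
    [[0,0,0],[0,0,0],0.0],
    [[0,0,0],[0,0,0],0.0],
    [[0,0,0],[0,0,0],0.0]
  ]
}}

```text
time_s: 43.5
eef_pos: [0.5607, 0.2119, 0.0444]
tcp_rot: [[0.978, 0.207, -0.001], [0.207, -0.978, -0.0], [-0.001, 0.0, -1.0]]
wrist_force: [-7.1, -2.7, 15.3]
finger_gap: 0.007
grasp_force: 7.7
```

Emit:
{"op": "carry_out", "data": {
  "steps": [
    [[0,0,-0.015],[0,0,0],0.0],
    [[0,0,-0.025],[0,0,0],0.0],
    [[0,0.033,0],[0,0,0],0.0],
    [[0,0.033,0],[0,0,0],0.0],
    [[0,0,0.015],[0,0,0],0.0],
    [[0,0,0.015],[0,0,0],0.0],
    [[0,0,0.005],[0,0,0],0.0],
    [[0,0,0.001],[0,0,0],0.0]
  ]
}}

```text
time_s: 44.5
eef_pos: [0.5735, 0.148, 0.0452]
tcp_rot: [[0.978, 0.208, -0.001], [0.208, -0.978, 0.0], [-0.001, -0.0, -1.0]]
wrist_force: [0.2, 0.1, 0.4]
finger_gap: 0.004
grasp_force: 0.0
```

Emit:
{"op": "carry_out", "data": {
  "steps": [
    [[0,0,0.0005],[0,0,0],0.0],
    [[0,0,0.0005],[0,0,0],0.0],
    [[0,0,0.0005],[0,0,0],0.0],
    [[0,0,0.0005],[0,0,0],0.0],
    [[0,0,0.0005],[0,0,0],0.0],
    [[0,0,0],[0,0,0],0.0],
    [[0,0,0],[0,0,0],0.0],
    [[0,0,0],[0,0,0],0.0]
  ]
}}

```text
time_s: 45.5
eef_pos: [0.5743, 0.1473, 0.0445]
tcp_rot: [[0.978, 0.207, 0.0], [0.207, -0.978, 0.0], [0.0, 0.0, -1.0]]
wrist_force: [-3.7, 0.2, 6.3]
finger_gap: 0.003
grasp_force: 3.4
```

All four corners stop stiffly at the same height (0.0444–0.0445 m). Retracting and handing in.

Emit:
{"op": "carry_out", "data": {
  "steps": [
    [[0,0,-0.01],[0,0,0],0.0],
    [[0,0,-0.03],[0,0,0],0.0],
    [[0,0,-0.04],[0,0,0],0.0],
    [[0,0,-0.04],[0,0,0],0.0],
    [[0,0,-0.02],[0,0,0],0.0],
    [[0,0,0],[0,0,0],0.0],
    [[0,0,0],[0,0,0],0.0],
    [[0,0,0],[0,0,0],0.0]
  ]
}}

```text
time_s: 46.5
eef_pos: [0.573, 0.1471, 0.1814]
tcp_rot: [[0.978, 0.207, -0.003], [0.207, -0.978, -0.0], [-0.003, -0.001, -1.0]]
wrist_force: [-0.4, 0.6, 0.5]
finger_gap: 0.009
grasp_force: 0.0
```

```bash
python3 -c "
from rig import job
print(job.job_done())"
```

```text
the job is handed in; nothing more can be done
None
```

I handed the job in at about 46.5 s, with no verdict returned: the board is on the four posts, terminal block at the gap; I felt two clear clicks (one at each end), all four corners stop at the same height (about 44.4 mm), and measured push readings stayed at about 22 N or less, but I did not check the barbs by camera after pressing.

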